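Weigh a timber moisture sample on the trip balance

TASK

The wooden block on the balance's left pan is a timber moisture sample that has to be weighed. Stand brass weights from the tray upright on the right pan, as many as the block needs, and make up the rest with the brass poise that slides along its bar, until the beam comes to rest level with the red pointer on the thick middle mark. Leave the weights you do not need upright in the tray, keep the block on its pan, and do not shift the other things on the saw table.

Things in the scene. Friction and masses are not known exactly. Their poses are not given: they have to be found in the camera images.
- balance_pivot (a point): Pivot of the blue two-pan trip balance (base 112 x 262 x 37 mm, fixed to the table), 68 mm above the table. Its axes: x from the front (poise bar, pointer) to the back, y to the left, z up. The pans' centres lie at y = +95 mm (left) and -95 mm (right), x = 0. The poise bar (6 mm thick, 12 mm high) runs along y at x = -95 mm, at pivot height, from y = +70 to -70 mm.
- index_mark (a point): Thick black middle mark of the white index plate (30 mm wide, top 98 mm above the table) at the right front of the balance; the red pointer on the end of the poise bar plays in front of it. Fixed to the base.
- beam (a joint): Tilt of the beam in rad: 0 = level, negative = left pan low, positive = right pan low; stops at -0.16 and +0.16. Between the stops the tilt is proportional to the difference in load, about 0.0055 rad per gram, so about 29 g reach a stop. It settles within about 1.5 s. The pans stay horizontal and move up or down by 95 mm x tilt.
- pan_left_top (a point): Middle of the top of the left pan: flat round steel plate without a rim, 132 mm across, 98 mm above the table when level.
- pan_right_top (a point): Middle of the top of the right pan, the same flat plate as the left one.
- poise_knob (a point): Middle of the brass knob (16 mm diameter, 20 mm high, standing upright) on top of the sliding poise (22 mm block round the poise bar). The knob's middle is 30 mm above the bar's middle; it tilts and rises with the beam.
- poise (a joint): Position of the poise along its bar in m, from 0 (left end, counts nothing) to 0.100 (right end, counts as 80 g more on the right pan); 0.8 g per mm. Moves with a light push of about 0.4 N along the bar and stays where it is left. With empty pans and the poise at 0 the beam is level.
- sample_mid (a point): Middle of the pale wooden block lying on the left pan, 70 x 140 x 45 mm. Its mass is not known: 205 to 315 g.
- tray: Dark wooden tray, 60 x 150 mm (long side along its y), lip 10 mm high and 4 mm wide, floor 8 mm above the table, fixed to the table. Origin at the centre of its underside. The weights stand in it in a row, in any order.
- weight_200_mid (a point): Half height of the 200 g brass weight (the biggest): upright cylinder 32 mm diameter, 29 mm high, with a knob 15 mm diameter on a thin neck; the knob's grip band is 35 to 43 mm above its base, 43 mm high in all; this point is 21.5 mm above its base.
- weight_100_mid (a point): Half height of the 100 g brass weight (middle size): 26 mm diameter, 21.5 mm high, knob 15 mm diameter 27.5 to 35.5 mm above its base, 35.5 mm high in all; this point is 17.75 mm above its base.
- weight_50_mid (a point): Half height of the 50 g brass weight (the smallest): 21 mm diameter, 16 mm high, knob 15 mm diameter 22 to 30 mm above its base, 30 mm high in all; this point is 15 mm above its base.
- weight_200: The 200 g weight; origin at the centre of its underside, z up its axis.
- weight_100: The 100 g weight; origin at the centre of its underside, z up its axis.
- weight_50: The 50 g weight; origin at the centre of its underside, z up its axis.
- pencil: Red flat carpenter's pencil, 14 x 162 x 9 mm; bystander.
- tape_measure: Yellow pocket tape measure, 33 x 94 x 63 mm; bystander.
- jar: Glass jar of screws with a tin lid, 62 mm diameter, 91 mm high; bystander.
- flat_offcut: Flat wooden offcut 60 x 130 x 20 mm; bystander.
- small_offcut: Small wooden offcut 40 x 45 x 38 mm on top of the flat one; bystander.
- glue_bottle: Yellow glue bottle with red nozzle, 62 mm wide, 187 mm high; bystander.
There are look-alikes about, which are no part of the job. Leave any turquoise look-alike of the weight_100 alone.

How it is judged:
By the outcome, as a careful person would: the job done as asked, in the order asked, and still so for the second after the job is handed in, with the robot touching nothing.
It also fails if it takes over 72 s, if anything falls off the work surface, if the arm or the gripper's body presses on something with over 40 N, if the wrist force passes 120 N, or if a joint passes its speed limit or range.

ROBOT

A 6-joint arm with a two-finger parallel gripper is mounted at the origin on a cart in front of the work surface, level with it; the furniture and walls round the work are solid. World frame = base frame: x ahead of the robot, y to its left, z up, the work surface at z = 0. Lengths are in m, angles in rad, forces in N, time in s.
With the tool pointing down it reaches from about 0.3 to 0.875 m from the base axis. Payload 4.2 kg.
Tool frame: the origin (TCP) lies between the finger pads; the fingertips stand manip.finger_overhang ahead of it and the grasp point (between the pads) lies 3 mm ahead of it (manip.finger_overhang is the distance from the TCP to the fingertips, in m); z points along the fingers, y is the line along which they close (so a half turn about z gives the same grasp; the last joint's range is limited). The gripper opens to 85 mm and grips with 20 to 120 N. Pads are 22 mm wide; open, the fingers measure 114 mm over their backs; the gripper's body (76 mm by 85 mm) begins 54 mm behind the grasp point. The pads swing forward as they close: fully open they stand 13 mm farther back than shut.
Start: joints at [1.221, 0.32, 1.565, -0, 1.257, -0.02], TCP at [0.186, 0.544, 0.253] pointing down, gripper open.
Joint ranges: [-3.11, 3.11], [-0.84, 2.01], [0.21, 2.61], [-1.34, 4.49], [0.05, 2.63], [-2.56, 2.56]. Speed limits (rad/s): [2.57, 2.57, 3.14, 3.14, 3.14, 3.14].

INTERFACE

Orientations are given as a unit quaternion [x, y, z, w].
In Python, from workcell import monitor, cams, job_done, manip gives the robot as it stands.
- The arm moves only by the tool apply_moves, never from a script. Its argument "increments" is a list of rows, each a list of 4 numbers: the shift along the tool's x, y, z in m, then the turn about the tool's z in degrees. In form: [[tx, ty, tz, twist], ...]. A call has 1 to 10 rows; each row is the pose to reach, as a shift and turn from the pose commanded when the call began, along the tool's axes at that moment; what a row does not reach only later rows make up. A row lasts 1/12 s, in which the tool goes at most 41.7 mm and 7.16 degrees, less where a joint would pass 70% of its speed; a pose out of reach is approached as far as the arm can. A call with a gripper value outside its range is refused whole. "hand" is the finger opening in m, from 0 to 0.0854, set as the call begins (left out, the last holds). The fingers move at their own pace and stop on an object; "grip_force" is the grip in N (left out, the last holds). Time passes only in rows, so rows that repeat a pose let the fingers close. It gives the time, the measured TCP pose, the force, the opening and the grip force at its end, in the units of the state.
- monitor.get_obs(): the state, without advancing time (a new reading comes with each control period).
- cams.capture(name): name is "scene" or "top" or "wrist"; returns the picture (480x640x3 uint8, red, green, blue); there is no depth.
- cams.camera_info(name): a dict with "vertical_fov" (degrees; the focal length in pixels is half the picture's height over the tangent of half this angle, whatever the lens; pixels are square), "cx", "cy" (the principal point, pixels), "dist" ([k1, k2, p1, p2, k3] as OpenCV has them; the pictures are not rectified), "rvec" (rotation vector, rad) and "tvec" (3), from world to camera coordinates, as OpenCV has them; the wrist camera has in their place "tool_from_camera" (4x4, takes a point from camera to tool coordinates, whose origin is the TCP and whose axes are the flange's). Camera axes: x right, y down, z forward; pixel columns grow to the right and rows downward; lengths in m; the calibration is good to about 2 mm. A picture is of the moment at which its call begins: read the wrist's pose just before it. camera_info takes no time and is no camera call.
- job_done(): hands the job in; it is judged then, once.
The state is a dict: "clock": time; "joint_positions": joint angles; "joint_vel": joint speeds; "joint_torque": joint torques, N m; "position": TCP position; "tool_rot": TCP orientation; "wrist_force": force on the tool from outside, world axes, zero at the start; "wrist_torque": the same for the moment, N m; "width": finger opening in m; "finger_force": force on a finger pad.
Only numpy, scipy, OpenCV 4.12 (cv2) and the standard library are available. Lean on these libraries where they do the work, as an engineer would, in place of code of your own. Each camera call takes 0.05 s, during which the arm holds its last target. There are 200 camera calls.

## Working session

There is one attempt and no reset: what is moved stays moved. The work goes in short steps, Python scripts to look and compute and a tool call to move; the robot and the scene stay as the last step left them, time stands still between calls to the robot, and variables do not carry over. Pictures are saved under pics/ and viewed, at most 10 in all, crops included, and the job is handed in when it is done.

Besides the shell and the picture viewer there is one more tool, called after "Emit:" by a JSON object that holds its "name" and its "arguments", one argument or row to a line. apply_moves: Moves the arm, as the interface text tells. Its arguments: {"type":"object","properties":{"increments":{"type":"array","items":{"type":"array","items":{"type":"number"}}},"hand":{"type":"number"},"grip_force":{"type":"number"}},"required":["increments"]}

```bash
mkdir -p pics; ls; cat > h.py <<'E'
import numpy as np, cv2
from workcell import monitor, cams, job_done, manip
from scipy.spatial.transform import Rotation as R
def K(i):
    f=240/np.tan(np.radians(i['vertical_fov'])/2); return np.array([[f,0,i['cx']],[0,f,i['cy']],[0,0,1.]])
def ray(name,px,i=None,o=None):
    i=i or cams.camera_info(name)
    u=cv2.undistortPoints(np.array([[px]],float),K(i),np.array(i['dist'],float))[0,0]
    d=np.array([u[0],u[1],1.])
    if name=='wrist':
        o=o or monitor.get_obs(); T=np.array(i['tool_from_camera']); Rt=R.from_quat(o['tool_rot']).as_matrix()
        return Rt@T[:3,3]+np.array(o['position']), Rt@T[:3,:3]@d
    Rm=cv2.Rodrigues(np.array(i['rvec'],float))[0]; t=np.array(i['tvec'],float).ravel()
    return -Rm.T@t, Rm.T@d
def onz(name,px,z,**k):
    c,d=ray(name,px,**k); return c+d*(z-c[2])/d[2]
def tri(*rays):
    A=0;b=0
    for c,d in rays:
        d=d/np.linalg.norm(d);P=np.eye(3)-np.outer(d,d);A=A+P;b=b+P@c
    p=np.linalg.solve(A,b); return p,[np.linalg.norm((np.eye(3)-np.outer(d,d)/(d@d))@(p-c)) for c,d in rays]
def proj(name,p):
    i=cams.camera_info(name); return cv2.projectPoints(np.array([p],float),np.array(i['rvec'],float),np.array(i['tvec'],float),K(i),np.array(i['dist'],float))[0].ravel()
def grab(name,fn):
    im=cams.capture(name); cv2.imwrite('pics/'+fn,im[:,:,::-1]); return im
E
python3 - <<'E'
from h import *
grab('top','top0.png');grab('scene','scene0.png')
o=monitor.get_obs();print(o,manip.finger_overhang)
for n in('top','scene'):
  c,d=ray(n,(320,240));print(n,c,d)
print(cams.camera_info('wrist'))
E
```

```text
pics
{'clock': 0.1, 'joint_positions': array([ 1.22099376e+00,  3.20220114e-01,  1.56552086e+00, -1.83876512e-05,
        1.25742735e+00, -2.00177114e-02]), 'joint_vel': array([ 0.00017813, -0.00282536, -0.00215283,  0.00062752, -0.00265797,
        0.00171975]), 'joint_torque': array([ 9.70687142e-04, -4.16408908e+01, -2.34703374e+01,  1.23908389e-04,
        5.06084209e-03,  1.53356342e-05]), 'position': array([0.1860897 , 0.54364835, 0.25258488]), 'tool_rot': array([ 1.64143363e-01,  9.86436179e-01, -7.76012249e-04, -1.36255135e-04]), 'wrist_force': array([-0.40296616,  0.61636606, -0.25639293]), 'wrist_torque': array([-0.03664255,  0.01822519, -0.01909175]), 'finger_force': 0.0, 'width': 0.08559858327479952} 0.022
top [ 0.34750674 -0.26136218  1.2144214 ] [ 0.18476085  0.02480411 -0.98260071]
scene [ 0.09200878 -0.82550748  0.57098704] [ 0.53156559  0.64003051 -0.55488649]
{'vertical_fov': 70.79015798045573, 'cx': 323.34291766240506, 'cy': 237.5259308315509, 'dist': array([-0.00905516,  0.        ,  0.        ,  0.        ,  0.        ]), 'tool_from_camera': array([[ 5.20105565e-04, -9.58117200e-01, -2.86375909e-01,
         7.20708996e-02],
       [ 9.99999535e-01,  7.30984696e-04, -6.29465264e-04,
        -5.74240882e-04],
       [ 8.12437903e-04, -2.86375448e-01,  9.58117134e-01,
        -1.20381583e-01],
       [ 0.00000000e+00,  0.00000000e+00,  0.00000000e+00,
         1.00000000e+00]])}
```

View pics/top0.png

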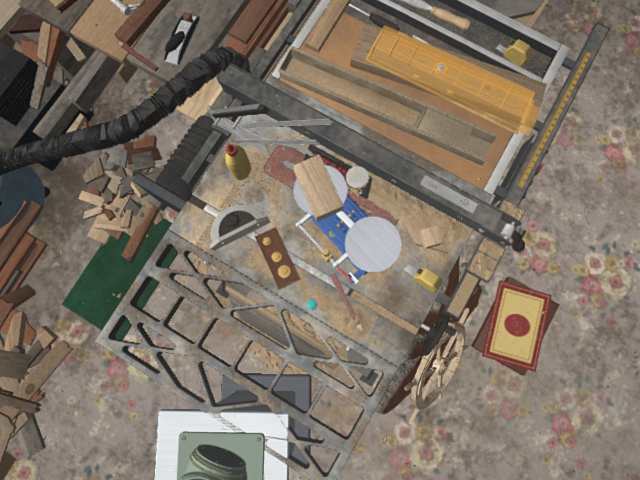

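View pics/scene0.png

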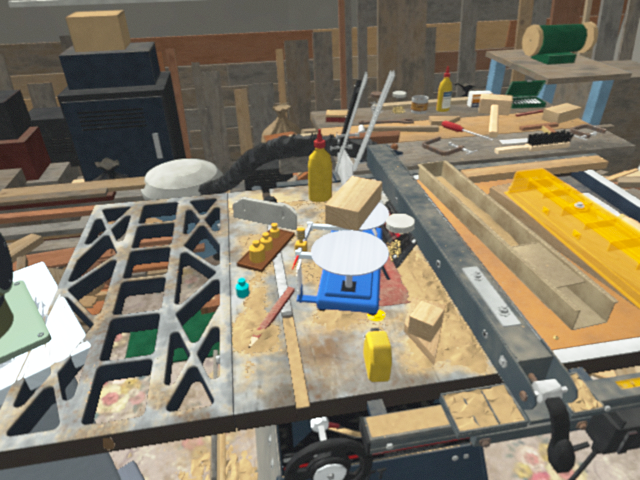

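The top view shows the tray with three brass weights near (275,255), the balance pans at (320,190) with the block and (373,243), and the poise near (327,255). The turquoise look-alike is at (312,304). The scene view shows the weights at (255,250), (265,241) and (275,230), and the turquoise one at (242,288). I'll take a close crop of the tray and balance.

```bash
python3 - <<'E'
from h import *
a=cv2.imread('pics/top0.png')[200:320,230:390];a=cv2.resize(a,None,fx=5,fy=5,interpolation=cv2.INTER_CUBIC);cv2.imwrite('pics/c1.png',a)
im=cv2.imread('pics/top0.png');hs=cv2.cvtColor(im,cv2.COLOR_BGR2HSV)
m=cv2.inRange(hs,(15,110,120),(32,255,255));m[:225]=0;m[295:]=0;m[:,:240]=0;m[:,345:]=0
n,l,s,c=cv2.connectedComponentsWithStats(m)
for k in range(1,n):
  if s[k][4]>8: print(s[k],c[k],onz('top',c[k],0.04))
for p in[(320,190),(373,243)]:print(onz('top',p,.098))
for w in [(0,0,0),(.186,.544,.253)]:print(proj('top',w))
E
```

```text
[262 237   9   9  60] [266.11666667 240.68333333] [ 0.56544502 -0.09718617  0.04      ]
[323 249   6   6  25] [325.28 251.08] [ 0.54047796 -0.24517961  0.04      ]
[271 251  11  11  96] [275.97916667 256.21875   ] [ 0.52647916 -0.12306124  0.04      ]
[322 254  11   7  30] [326.8 256.9] [ 0.5259195  -0.24909953  0.04      ]
[278 265  13  13 140] [283.83571429 270.97142857] [ 0.48991264 -0.14357674  0.04      ]
[ 0.68055893 -0.23158026  0.098     ]
[ 0.55127684 -0.35861774  0.098     ]
[220.03656102 476.90473446]
[-73.58039005 405.22129026]
```

View pics/c1.png

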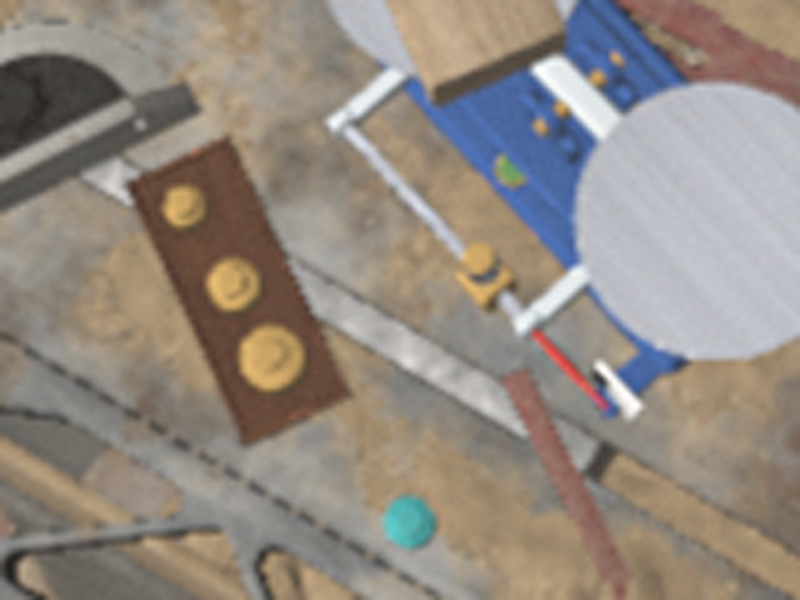

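Candidates for the weights in top-view pixels:
- 50 g at (266,241), smallest
- 100 g at (276,256)
- 200 g at (284,271), largest
- Turquoise look-alike at (312,304), to be left alone

The poise is on its bar at (326,255). The crop confirms this choice, so I'll move above the 200 g.

```bash
cat >> h.py <<'E'
def go(p,yaw=None):
    "tool-frame shift to world point p, and twist to bring tool y to yaw deg"
    o=monitor.get_obs();Rt=R.from_quat(o['tool_rot']).as_matrix()
    y=np.degrees(np.arctan2(Rt[1,1],Rt[0,1]))
    print('d',np.round(Rt.T@(np.array(p)-o['position']),4),'yaw %.1f'%y,'twist',None if yaw is None else round((y-yaw+180)%360-180,1), 't',o['clock'])
E
python3 - <<'E'
from h import *
go((.50,-.135,.20),111)
E
```

```text
d [-0.5168 -0.5403  0.0534] yaw 71.1 twist -39.9 t 0.1
```

Emit:
{"name": "apply_moves", "arguments": {
  "increments": [
    [-0.0285, -0.03, 0, -7],
    [-0.057, -0.06, 0, -14],
    [-0.0855, -0.09, 0, -21],
    [-0.114, -0.12, 0, -28],
    [-0.1425, -0.15, 0, -35],
    [-0.171, -0.18, 0, -40],
    [-0.1995, -0.21, 0, -40],
    [-0.228, -0.24, 0, -40],
    [-0.2565, -0.27, 0.0, -40],
    [-0.285, -0.3, 0.01, -40]
  ],
  "hand": 0.045
}}

```text
clock: 0.93
position: [0.356, 0.1741, 0.2461]
tool_rot: [-0.183, 0.983, 0.0, 0.002]
wrist_force: [1.9, 0.5, -0.4]
width: 0.0449
finger_force: 0.0
```

```bash
python3 - <<'E'
from h import *
go((.50,-.135,.20),111)
E
```

```text
d [-0.0227 -0.3402  0.0461] yaw 111.1 twist 0.1 t 0.9333
```

Emit:
{"name": "apply_moves", "arguments": {
  "increments": [
    [-0.0025, -0.04, 0.005, 0],
    [-0.005, -0.08, 0.01, 0],
    [-0.0075, -0.12, 0.015, 0],
    [-0.01, -0.16, 0.02, 0],
    [-0.0125, -0.2, 0.025, 0],
    [-0.015, -0.24, 0.03, 0],
    [-0.0175, -0.28, 0.035, 0],
    [-0.02, -0.32, 0.04, 0],
    [-0.023, -0.34, 0.046, 0],
    [-0.023, -0.34, 0.046, 0]
  ]
}}

```text
clock: 1.77
position: [0.5002, -0.1367, 0.1974]
tool_rot: [-0.181, 0.983, -0.0, -0.001]
wrist_force: [-0.9, 0.5, -0.1]
width: 0.045
finger_force: 0.0
```

```bash
python3 - <<'E'
from h import *
o=monitor.get_obs();print(o['position'],o['clock'],np.abs(o['joint_vel']).max())
im=grab('wrist','w1.png')
hs=cv2.cvtColor(im,cv2.COLOR_RGB2HSV)
m=cv2.inRange(hs,(12,110,120),(32,255,255));cv2.imwrite('pics/m1.png',m)
n,l,s,c=cv2.connectedComponentsWithStats(m)
for k in range(1,n):
  if s[k][4]>300: print(s[k],c[k],onz('wrist',c[k],.05,o=o))
E
```

```text
[ 0.50022674 -0.136731    0.19737174] 1.7667 0.056011381953223506
[ 301  186   39   46 1337] [320.33657442 209.87434555] [ 0.48634538 -0.14585748  0.05      ]
[144 193  46  39 883] [170.46206116 210.82219706] [ 0.53039168 -0.25902907  0.05      ]
[134 224  26  22 450] [146.83333333 234.53333333] [ 0.55699798 -0.27265548  0.05      ]
[310 231  36  43 895] [327.23463687 253.59664804] [ 0.51921418 -0.12721129  0.05      ]
[326 282  27  34 597] [338.32495812 299.47068677] [ 0.55538069 -0.10286186  0.05      ]
```

View pics/w1.png

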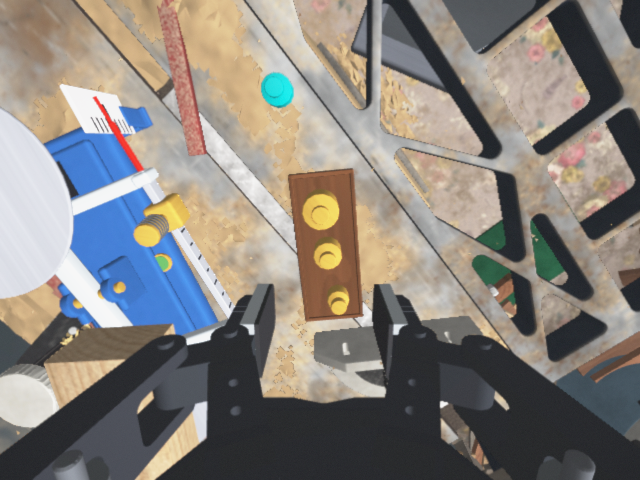

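The wrist view shows the 200 g at (321,210), the 100 g at (327,254), the 50 g at (338,299), the turquoise one at (277,90) and the poise knob at (150,232). The index plate is at (90,110). I'll crop for the exact knob centres and the poise and pointer state.

```bash
python3 - <<'E'
from h import *
im=cv2.imread('pics/w1.png')
a=cv2.resize(im[170:330,285:375],None,fx=3.7,fy=3.7,interpolation=cv2.INTER_CUBIC)
b=cv2.resize(im[70:270,55:255],None,fx=2.3,fy=2.3,interpolation=cv2.INTER_CUBIC)
H=max(a.shape[0],b.shape[0]);o=np.zeros((H,a.shape[1]+b.shape[1],3),np.uint8);o[:a.shape[0],:a.shape[1]]=a;o[:b.shape[0],a.shape[1]:]=b
cv2.imwrite('pics/c2.png',o);print(o.shape,a.shape)
E
```

```text
(592, 793, 3) (592, 333, 3)
```

View pics/c2.png

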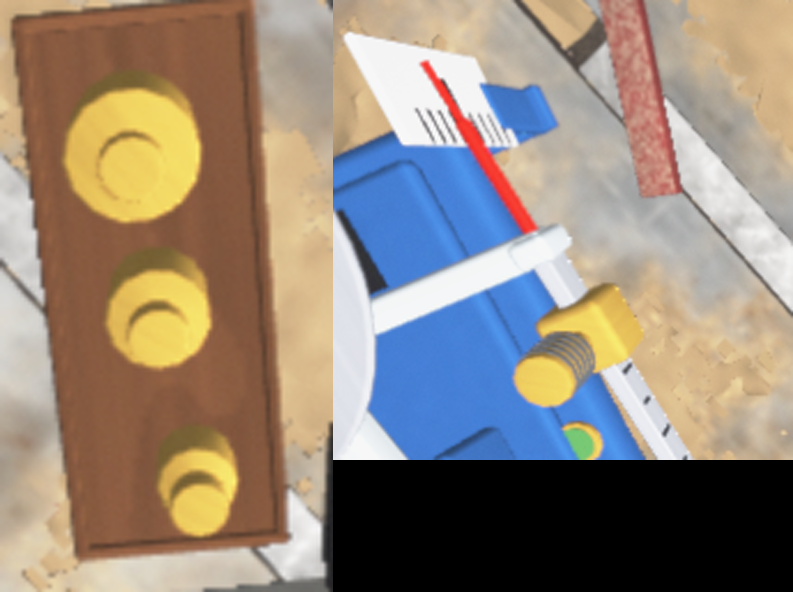

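The knob tops are at (320.4,215.4) for the 200 g, (328,261.4) for the 100 g and (339,307) for the 50 g. The poise knob top is at (147,235), about two thirds along the bar, and the pointer is high because the left pan is at its stop.

```bash
python3 - <<'E'
from h import *
o=monitor.get_obs()
w=[onz('wrist',p,z,o=o) for p,z in [((320.4,215.4),.051),((328,261.4),.0435),((339.1,307.3),.038)]]
print(np.round(w,4),np.linalg.norm(w[0]-w[1]),np.linalg.norm(w[1]-w[2]))
print('knob',onz('wrist',(147.2,235.2),.108,o=o))
im=cv2.imread('pics/top0.png');hs=cv2.cvtColor(im,cv2.COLOR_BGR2HSV)
m=cv2.inRange(hs,(0,0,150),(180,45,255));m[:205]=0;m[290:]=0;m[:,:335]=0;m[:,415:]=0
m=cv2.morphologyEx(m,cv2.MORPH_OPEN,np.ones((9,9)))
c=max(cv2.findContours(m,0,2)[0],key=cv2.contourArea);e=cv2.fitEllipse(cv2.convexHull(c));print(e)
print('pan',onz('top',e[0],.113), onz('top',(e[0][0]-e[1][0]/2,e[0][1]),.113))
go((w[0][0],w[0][1],.10),111)
E
```

```text
[[ 0.4891 -0.142   0.051 ]
 [ 0.5264 -0.1208  0.0435]
 [ 0.5667 -0.0941  0.038 ]] 0.04361087538335576 0.04862550521880873
knob [ 0.52930086 -0.24651707  0.108     ]
((372.8556823730469, 243.6026153564453), (55.75132369995117, 58.100223541259766), 108.56172943115234)
pan [ 0.54710762 -0.35696245  0.113     ] [ 0.54655441 -0.29195766  0.113     ]
d [ 0.0117 -0.0034  0.0978] yaw 110.9 twist -0.1 t 1.8167
```

Emit:
{"name": "apply_moves", "arguments": {
  "increments": [
    [0.006, -0.0017, 0.035, 0],
    [0.0117, -0.0034, 0.07, 0],
    [0.0117, -0.0034, 0.105, 0],
    [0.0117, -0.0034, 0.125, 0],
    [0.0117, -0.0034, 0.1355, 0],
    [0.0117, -0.0034, 0.1355, 0]
  ]
}}

```text
clock: 2.32
position: [0.4869, -0.1387, 0.0613]
tool_rot: [-0.184, 0.983, 0.002, -0.003]
wrist_force: [0.2, 0.5, 0.7]
width: 0.0453
finger_force: 0.0
```

Emit:
{"name": "apply_moves", "arguments": {
  "increments": [
    [0, 0, 0, 0],
    [0, 0, 0, 0],
    [0, 0, 0, 0],
    [0, 0, 0, 0],
    [0, 0, 0, 0]
  ],
  "hand": 0.0,
  "grip_force": 40
}}

```text
clock: 2.73
position: [0.4902, -0.1408, 0.0648]
tool_rot: [-0.183, 0.983, -0.001, 0.001]
wrist_force: [0.3, -0.6, 5.4]
width: 0.012
finger_force: 39.2
```

Emit:
{"name": "apply_moves", "arguments": {
  "increments": [
    [0, 0, -0.03, 0],
    [0, 0, -0.07, 0],
    [0, 0, -0.11, 0],
    [0, 0, -0.12, 0]
  ]
}}

```text
clock: 3.07
position: [0.492, -0.1414, 0.1895]
tool_rot: [-0.183, 0.983, -0.002, 0.005]
wrist_force: [1.5, -1.1, -2.4]
width: 0.012
finger_force: 39.6
```

```bash
python3 - <<'E'
from h import *
o=monitor.get_obs();print(o['position'],o['width'],o['finger_force'])
grab('wrist','w2.png')
# place point: pan centre shifted 25 mm toward the front-right (-y balance)
b=np.array((.547,-.357));print(b)
go((b[0],b[1],.19),111)
E
```

```text
[ 0.49195363 -0.14136104  0.18945303] 0.012026481786009336 39.5988049380594
[ 0.547 -0.357]
d [ 2.620e-02 -2.211e-01  2.000e-04] yaw 111.1 twist 0.1 t 3.1167
```

View pics/w2.png

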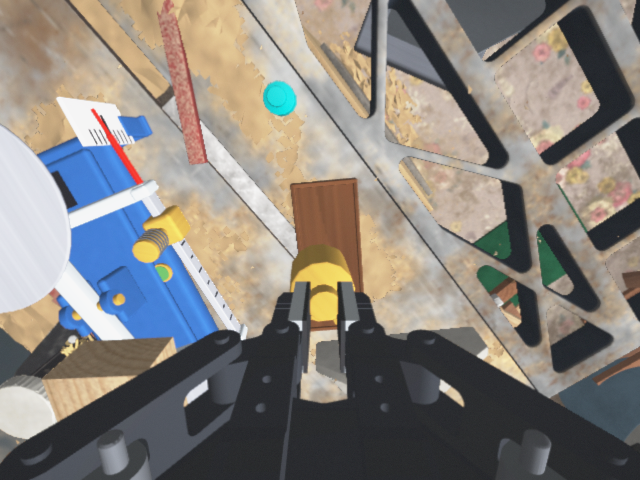

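```bash
python3 - <<'E'
from h import *
o=monitor.get_obs();i=cams.camera_info('wrist');T=np.array(i['tool_from_camera']);Tc=np.linalg.inv(T)
def pr(p): 
  q=Tc[:3,:3]@np.array(p)+Tc[:3,3]; return cv2.projectPoints(q[None],np.zeros(3),np.zeros(3),K(i),i['dist'])[0].ravel()
Rt=R.from_quat(o['tool_rot']).as_matrix()
k=Rt.T@(onz('wrist',(323,300),.178,o=o)-o['position']);print('knob top tool',k)
for x in(0,k[0]):
  for r in (-.016,0,.016): print(x,r,pr((x+r,0,.028)),pr((x,r,.028)))
print(manip.finger_overhang)
E
```

```text
knob top tool [ 0.00543599 -0.00110851  0.01095177]
0 -0.016 [325.29271143 323.19204967] [292.20943351 293.81065824]
0 0 [325.36567505 293.84626033] [325.36567505 293.84626033]
0 0.016 [325.44259048 262.78114694] [358.52630658 293.87202822]
0.005435986714377089 -0.016 [325.31707462 313.40651064] [291.91324005 283.45717779]
0.005435986714377089 0 [325.3913497 283.4914991] [325.3913497 283.4914991]
0.005435986714377089 0.016 [325.46967264 251.81103213] [358.87392498 283.51764044]
0.022
```

```bash
python3 - <<'E'
from h import *
go((.572,-.346,.195),111)
E
```

```text
d [-0.0011 -0.2198 -0.0046] yaw 111.1 twist 0.1 t 3.1167
```

Emit:
{"name": "apply_moves", "arguments": {
  "increments": [
    [0, -0.03, -0.005, 0],
    [0, -0.065, -0.005, 0],
    [0, -0.1, -0.005, 0],
    [0, -0.135, -0.005, 0],
    [0, -0.17, -0.005, 0],
    [0, -0.2, -0.005, 0],
    [-0.001, -0.22, -0.005, 0],
    [-0.001, -0.22, 0.0, 0],
    [-0.001, -0.22, 0.012, 0],
    [-0.001, -0.22, 0.015, 0]
  ]
}}

```text
clock: 3.95
position: [0.5678, -0.3445, 0.1648]
tool_rot: [-0.183, 0.983, 0.002, -0.002]
wrist_force: [-0.5, 0.0, -3.0]
width: 0.012
finger_force: 39.7
```

```bash
python3 - <<'E'
from h import *
o=monitor.get_obs();print(o['position'],o['wrist_force'],o['clock'])
grab('scene','s2.png')
a=cv2.imread('pics/s2.png')[170:330,230:430];cv2.imwrite('pics/s2c.png',cv2.resize(a,None,fx=3.7,fy=3.7,interpolation=cv2.INTER_CUBIC))
E
```

```text
[ 0.56777771 -0.34451239  0.16476669] [-0.4918203   0.038279   -3.02650119] 3.95
```

View pics/s2c.png

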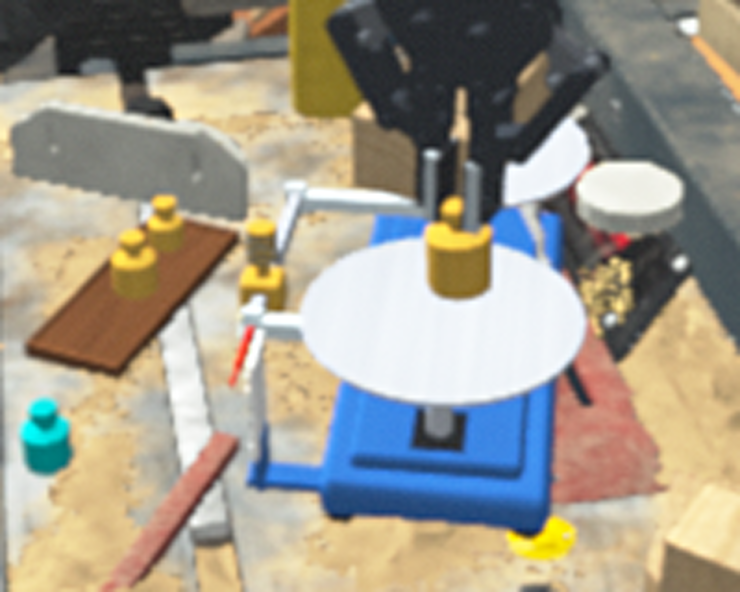

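The 200 g hangs upright just over the right pan, towards its back left. I'll lower it gently and watch the force.

Emit:
{"name": "apply_moves", "arguments": {
  "increments": [
    [0, 0, 0, 0],
    [0, 0, 0, 0],
    [0, 0, 0, 0]
  ]
}}

```text
clock: 4.25
position: [0.5694, -0.3449, 0.169]
tool_rot: [-0.183, 0.983, 0.0, 0.0]
wrist_force: [-0.2, 0.6, -0.6]
width: 0.012
finger_force: 39.8
```

Emit:
{"name": "apply_moves", "arguments": {
  "increments": [
    [0, 0, 0.003, 0],
    [0, 0, 0.003, 0]
  ]
}}

```text
clock: 4.42
position: [0.5694, -0.3452, 0.1656]
tool_rot: [-0.183, 0.983, -0.0, 0.0]
wrist_force: [-0.2, -0.3, -0.5]
width: 0.0119
finger_force: 39.8
```

```bash
python3 - <<'E'
from h import *
import h
# tilt of right pan from scene: pan rim ellipse
im=grab('scene','s3.png');hs=cv2.cvtColor(im,cv2.COLOR_RGB2HSV)
a=cv2.imread('pics/s3.png')[215:290,300:400]
for f in('pics/scene0.png','pics/s2.png','pics/s3.png'):
  im=cv2.imread(f);hs=cv2.cvtColor(im,cv2.COLOR_BGR2HSV)
  m=cv2.inRange(hs,(90,0,150),(130,60,255));col=m[:,340];r=np.where(col[225:290])[0]+225;print(f,r.min(),r.max())
for z in(.083,.098,.113):print(z,proj('scene',(.547-.046,-.357-.046,z)))
E
```

```text
pics/scene0.png 228 274
pics/s2.png 225 278
pics/s3.png 225 277
0.083 [348.16506865 289.04349295]
0.098 [348.35544243 281.84374443]
0.113 [348.55008597 274.48427145]
```

Emit:
{"name": "apply_moves", "arguments": {
  "increments": [
    [0, 0, 0, 0],
    [0, 0, 0, 0],
    [0, 0, 0, 0],
    [0, 0, -0.01, 0],
    [0, 0, -0.04, 0],
    [0, 0, -0.07, 0],
    [0, 0, -0.09, 0]
  ],
  "hand": 0.05
}}

```text
clock: 5.05
position: [0.5702, -0.3459, 0.2594]
tool_rot: [-0.183, 0.983, -0.001, 0.002]
wrist_force: [0.6, 0.4, -0.1]
width: 0.0496
finger_force: 0.0
```

```bash
python3 - <<'E'
from h import *
# hover for poise view: TCP over knob, camera at front
print(monitor.get_obs()['position']);go((.53,-.245,.22),45)
E
```

```text
[ 0.57017563 -0.34590362  0.25942846]
d [0.0013 0.1087 0.039 ] yaw 111.1 twist 66.1 t 5.05
```

Emit:
{"name": "apply_moves", "arguments": {
  "increments": [
    [0, 0.02, 0.0, 7],
    [0, 0.04, 0, 14],
    [0, 0.06, 0, 21],
    [0, 0.08, 0, 28],
    [0, 0.1, 0, 35],
    [0, 0.108, 0.01, 42],
    [0, 0.108, 0.02, 49],
    [0, 0.108, 0.03, 56],
    [0, 0.108, 0.038, 63],
    [0.001, 0.108, 0.038, 66]
  ]
}}

```text
clock: 5.88
position: [0.5291, -0.2446, 0.2168]
tool_rot: [0.384, 0.923, 0.0, -0.001]
wrist_force: [-0.2, -0.0, -0.3]
width: 0.05
finger_force: 0.0
```

Emit:
{"name": "apply_moves", "arguments": {
  "increments": [
    [0, 0, 0, 0],
    [0, 0, 0, 0]
  ]
}}

```text
clock: 6.05
position: [0.53, -0.2452, 0.2184]
tool_rot: [0.381, 0.925, 0.0, 0.001]
wrist_force: [-0.2, -0.1, -0.5]
width: 0.0499
finger_force: 0.0
```

```bash
python3 - <<'E'
from h import *
o=monitor.get_obs();print(o['position'],o['clock'])
grab('wrist','w4.png');go((.53,-.245,.22),45)
E
```

```text
[ 0.52995282 -0.24521676  0.21839701] 6.05
d [ 0.0002  0.0002 -0.0016] yaw 45.2 twist 0.2 t 6.1
```

View pics/w4.png

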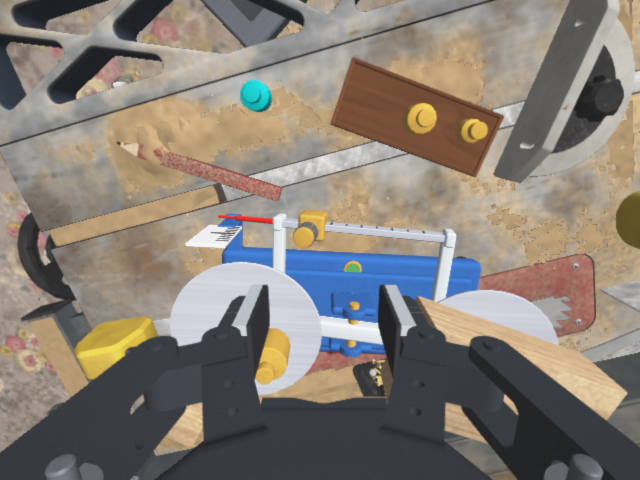

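The 200 g stands upright on the right pan at (275,355). The poise knob is at (304,237), the pointer at (220-275,218), the block on the left pan, and the 100 g and 50 g in the tray. I'll measure the beam tilt from the pan rim in the scene camera.

```bash
cat >> h.py <<'E'
def rim(fn):
    "lower rim rows of the right pan in the scene view"
    g=cv2.imread(fn); b=cv2.cvtColor(g,cv2.COLOR_BGR2HSV)
    m=cv2.inRange(b,(0,0,150),(180,70,255)); out=[]
    for u in range(335,376,8):
        r=245
        while m[r,u]: r+=1
        out.append(r)
    return out
E
python3 - <<'E'
from h import *
grab('scene','s5.png')
for f in('scene0','s2','s3','s5'):print(f,rim(f'pics/{f}.png'))
th=np.linspace(0,2*np.pi,361)
for z in(.083,.0905,.098,.1055,.113):
  P=np.array([proj('scene',(.547+.066*np.cos(t),-.357+.066*np.sin(t),z)) for t in th]);P=P[P[:,1]>P[:,1].mean()]
  P=P[np.argsort(P[:,0])];print(z,np.round(np.interp(range(335,376,8),P[:,0],P[:,1]),1))
E
```

```text
scene0 [274, 275, 276, 275, 274, 270]
s2 [278, 279, 245, 245, 278, 274]
s3 [277, 278, 245, 245, 277, 273]
s5 [245, 291, 245, 245, 245, 245]
0.083 [287.4 289.  289.5 289.  287.3 284.2]
0.0905 [283.8 285.4 285.9 285.4 283.8 280.7]
0.098 [280.2 281.8 282.3 281.8 280.2 277.2]
0.1055 [276.5 278.1 278.6 278.2 276.6 273.7]
0.113 [272.9 274.4 274.9 274.5 273.  270.1]
```

```bash
python3 - <<'E'
from h import *
o=monitor.get_obs()
a=onz('wrist',(280,218),.060,o=o);b=onz('wrist',(448,234),.083,o=o);v=(b-a)[:2];L=np.linalg.norm(v)
print(a,b,L,np.degrees(np.arctan2(v[1],v[0])))
u=v/L
pan=np.array((.547,-.357)); n=np.array((u[1],-u[0])) # back
bar0=pan+u*.095-n*.095; print('pivot',pan+u*.095,'bar mid',bar0,'mid ends',(a+b)[:2]/2)
im=cv2.imread('pics/w4.png');hs=cv2.cvtColor(im,cv2.COLOR_BGR2HSV);m=cv2.inRange(hs,(12,110,100),(32,255,255))[205:255,285:340]
ys,xs=np.where(m);print(xs.min()+285,xs.max()+285,ys.min()+205,ys.max()+205)
k=onz('wrist',(304,238),.103,o=o);print('knob',k)
for c in(bar0,(a+b)[:2]/2):print('poise y',(k[:2]-c)@u,'x',(k[:2]-c)@n)
Rt=R.from_quat(o['tool_rot']).as_matrix();print('knob in tool',Rt.T@(k-o['position']),'bar dir tool',Rt.T@np.array([*u,0]))
E
```

```text
[ 0.5000272  -0.26753443  0.06      ] [ 0.60048091 -0.17697137  0.083     ] 0.13525019947446834 42.03593305889447
pivot [ 0.61755888 -0.29338833] bar mid [ 0.55394721 -0.22282945] mid ends [ 0.55025406 -0.2222529 ]
293 327 210 247
knob [ 0.51928733 -0.25481079  0.103     ]
poise y -0.04715734869958095 x 0.0005452074759646729
poise y -0.044800412589442104 x 0.003446345953324017
knob in tool [ 0.00098019 -0.0143957   0.11536002] bar dir tool [-5.45886189e-02  9.98508684e-01  7.00610674e-04]
```

Emit:
{"name": "apply_moves", "arguments": {
  "increments": [
    [0.001, -0.0145, 0.035, 3],
    [0.001, -0.0145, 0.07, 3],
    [0.001, -0.0145, 0.095, 3],
    [0.001, -0.0145, 0.1015, 3],
    [0.001, -0.0145, 0.1015, 3]
  ],
  "hand": 0.03
}}

```text
clock: 6.57
position: [0.5179, -0.2542, 0.1146]
tool_rot: [0.406, 0.914, 0.0, -0.002]
wrist_force: [0.5, 0.0, 0.7]
width: 0.0301
finger_force: 0.0
```

Emit:
{"name": "apply_moves", "arguments": {
  "increments": [
    [0, 0.006, 0, 0],
    [0, 0.012, 0, 0],
    [0, 0.02, 0, 0],
    [0, 0.03, 0, 0],
    [0, 0.04, 0, 0],
    [0, 0.05, 0, 0],
    [0, 0.06, 0, 0],
    [0, 0.067, 0, 0],
    [0, 0.072, 0, 0],
    [0, 0.073, 0, 0]
  ]
}}

```text
clock: 7.4
position: [0.5737, -0.2048, 0.1159]
tool_rot: [0.405, 0.914, 0.0, 0.0]
wrist_force: [0.6, -0.2, 0.1]
width: 0.0302
finger_force: 0.0
```

Emit:
{"name": "apply_moves", "arguments": {
  "increments": [
    [0, 0, 0, 0],
    [0, -0.005, 0, 0],
    [0, -0.006, -0.04, 0],
    [0, -0.006, -0.08, 0],
    [0, -0.006, -0.11, 0]
  ]
}}

```text
clock: 7.82
position: [0.5681, -0.2105, 0.2286]
tool_rot: [0.406, 0.914, -0.0, 0.001]
wrist_force: [1.0, -0.7, 1.2]
width: 0.0301
finger_force: 0.0
```

Emit:
{"name": "apply_moves", "arguments": {
  "increments": [
    [0, -0.035, 0, 0],
    [0, -0.05, 0, 0],
    [0, -0.05, 0, 0],
    [0, -0.05, 0, 0],
    [0, -0.05, 0, 0],
    [0, -0.05, 0, 0],
    [0, -0.05, 0, 0],
    [0, -0.05, 0, 0],
    [0, -0.05, 0, 0],
    [0, -0.05, 0, 0]
  ]
}}

```text
clock: 8.65
position: [0.5315, -0.2429, 0.2258]
tool_rot: [0.406, 0.914, 0.0, -0.0]
wrist_force: [0.8, -0.3, 0.2]
width: 0.03
finger_force: 0.0
```

```bash
python3 - <<'E'
from h import *
o=monitor.get_obs();print(o['position'],o['clock'])
grab('wrist','w6.png');grab('scene','s6.png');print(rim('pics/s6.png'))
im=cv2.imread('pics/w6.png')
a=cv2.resize(im[150:330,90:450],(790,395),interpolation=cv2.INTER_CUBIC);cv2.imwrite('pics/c6.png',a)
E
```

```text
[ 0.53153022 -0.24294785  0.22582952] 8.65
[284, 285, 245, 245, 284, 245]
```

View pics/c6.png

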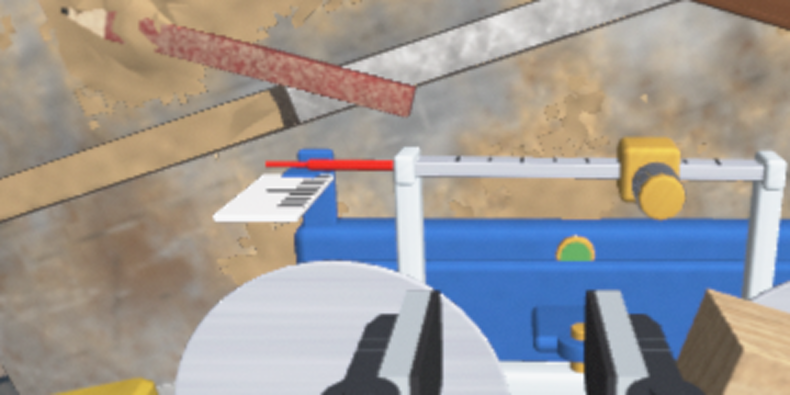

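The poise is now near s≈26 mm. The pointer sits a little below the thick mark, so the right side is slightly heavy. I'll get the tilt by a subpixel rim fit, calibrated on the two stops.

```bash
cat >> h.py <<'E'
def tilt(fn,prn=False):
    g=cv2.cvtColor(cv2.imread(fn),cv2.COLOR_BGR2HSV)[:,:,1].astype(float); th=np.linspace(0,2*np.pi,361); C=np.arange(322,374)
    M={}
    for z in(.083,.098,.113):
        P=np.array([proj('scene',(.547+.066*np.cos(t),-.357+.066*np.sin(t),z)) for t in th]);P=P[P[:,1]>P[:,1].mean()];P=P[np.argsort(P[:,0])];M[z]=np.interp(C,P[:,0],P[:,1])
    T=[]
    for j,u in enumerate(C):
        lo,hi=int(M[.113][j])-3,int(M[.083][j])+6; c=g[lo:hi,u]
        k=np.argmax(c>110)              # first clearly blue row
        if c[k]<=110 or k==0: continue
        r=lo+k-1+(110-c[k-1])/(c[k]-c[k-1])
        T.append((r-M[.098][j])/(M[.083][j]-M[.113][j])*.03/.095)
    return np.median(T),np.std(T),len(T)
E
python3 - <<'E'
from h import *
grab('scene','s7.png')
for f in('scene0','s2','s3','s5','s6','s7'):print(f,tilt(f'pics/{f}.png'))
im=cv2.imread('pics/scene0.png')
E
```

```text
scene0 (np.float64(-0.14505006867991077), np.float64(0.10522304269624583), 52)
s2 (np.float64(-0.054985187476405295), np.float64(0.08597179384849016), 52)Traceback (most recent call last):
  File "<stdin>", line 3, in <module>
  File "h.py", line 44, in tilt
    P=np.array([proj('scene',(.547+.066*np.cos(t),-.357+.066*np.sin(t),z)) for t in th]);P=P[P[:,1]>P[:,1].mean()];P=P[np.argsort(P[:,0])];M[z]=np.interp(C,P[:,0],P[:,1])
                ~~~~^^^^^^^^^^^^^^^^^^^^^^^^^^^^^^^^^^^^^^^^^^^^^^^^^^^^^^
  File "h.py", line 23, in proj
    i=cams.camera_info(name); return cv2.projectPoints(np.array([p],float),np.array(i['rvec'],float),np.array(i['tvec'],float),K(i),np.array(i['dist'],float))[0].ravel()
ValueError: time passes only in moves, steps and waits
```

```bash
python3 - <<'E'
s=open('h.py').read()
s=s.replace("P=np.array([proj('scene',(.547+.066*np.cos(t),-.357+.066*np.sin(t),z)) for t in th])","P=projs('scene',np.c_[.547+.066*np.cos(th),-.357+.066*np.sin(th),0*th+z])").replace("return np.median(T)","if prn: print(np.round(T,3))\n    return np.median(T)")
s+='''
def projs(name,P):
    i=cams.camera_info(name); return cv2.projectPoints(np.array(P,float),np.array(i['rvec'],float),np.array(i['tvec'],float),K(i),np.array(i['dist'],float))[0][:,0]
'''
open('h.py','w').write(s)
E
python3 - <<'E'
from h import *
for f in('scene0','s3','s5','s6','s7'):print(f,tilt(f'pics/{f}.png',f in('scene0','s5','s6')))
for f in('scene0','s5','s6'):
  g=cv2.imread(f'pics/{f}.png');print(f);[print(u,[tuple(x) for x in g[270:296:2,u].tolist()]) for u in(343,)]
E
```

```text
[-0.031 -0.131 -0.142 -0.142 -0.14  -0.143 -0.142 -0.143 -0.141 -0.142
 -0.144 -0.145 -0.143 -0.144 -0.146 -0.146 -0.143 -0.142 -0.143 -0.145
 -0.148 -0.147 -0.146 -0.135  0.184  0.183  0.18   0.183  0.183  0.183
 -0.133 -0.146 -0.147 -0.147 -0.145 -0.147 -0.148 -0.147 -0.149 -0.149
 -0.148 -0.149 -0.15  -0.15  -0.15  -0.15  -0.151 -0.152 -0.15  -0.146
 -0.145 -0.152]
scene0 (np.float64(-0.14505006867991077), np.float64(0.10522304269624583), 52)
s3 (np.float64(-0.07740189748959694), np.float64(0.08901490424207585), 52)
[0.194 0.194 0.193 0.194 0.193 0.194 0.192 0.189 0.191 0.19  0.188 0.19
 0.189 0.187 0.19  0.19  0.188 0.187 0.19  0.194 0.195 0.195 0.195 0.196
 0.196 0.196 0.195 0.195 0.196 0.196 0.198 0.2   0.199 0.191 0.187 0.185
 0.185 0.185 0.185 0.183 0.183 0.183 0.183 0.183 0.182 0.181 0.182 0.181
 0.184 0.187 0.181 0.181]
s5 (np.float64(0.18983040497919498), np.float64(0.005464008736931335), 52)
[0.086 0.085 0.086 0.087 0.083 0.083 0.082 0.08  0.082 0.081 0.079 0.081
 0.08  0.078 0.081 0.081 0.08  0.078 0.078 0.086 0.178 0.181 0.183 0.184
 0.184 0.181 0.182 0.182 0.182 0.182 
[... 236 characters left out ...]
4640463), np.float64(0.04503042381427473), 52)
scene0
343 [(248, 243, 239), (250, 246, 241), (202, 189, 182), (222, 128, 63), (231, 133, 55), (153, 89, 46), (60, 47, 38), (52, 45, 41), (47, 45, 45), (45, 46, 43), (73, 53, 43), (215, 125, 57), (163, 95, 44)]
s5
343 [(247, 242, 237), (248, 243, 239), (248, 243, 239), (247, 242, 237), (248, 243, 239), (248, 244, 239), (248, 244, 238), (248, 243, 239), (248, 243, 239), (250, 246, 241), (151, 143, 138), (211, 120, 53), (164, 95, 42)]
s6
343 [(248, 242, 239), (248, 243, 239), (248, 244, 239), (248, 244, 238), (248, 244, 239), (248, 243, 238), (249, 245, 241), (224, 212, 204), (73, 71, 67), (45, 46, 44), (74, 54, 45), (217, 125, 56), (163, 96, 44)]
```

```bash
python3 - <<'E'
from h import *
o=monitor.get_obs();Rt=R.from_quat(o['tool_rot']).as_matrix()
im=cv2.imread('pics/w6.png');hs=cv2.cvtColor(im,cv2.COLOR_BGR2HSV);m=cv2.inRange(hs,(15,150,150),(32,255,255))
n,l,s,c=cv2.connectedComponentsWithStats(m)
for k in range(1,n):
  if s[k][4]>60 and 300<c[k][0]<450 and c[k][1]<260: print(s[k],c[k])
k=onz('wrist',(390.8,241.1),.109,o=o);print('knobtop tool',Rt.T@(k-o['position']),k)
e=np.array((.5737,-.2048,.1159));print('push end tool',Rt.T@(e-o['position']))
E
```

```text
[398  99  28  31 667] [411.4197901  113.77211394]
[374 213  25  28 335] [383.88955224 221.09253731]
[382 230  19  19 290] [391.02413793 239.25172414]
knobtop tool [-0.0018778   0.04941951  0.11701699] [ 0.56931858 -0.21139063  0.109     ]
push end tool [7.3235163e-05 5.7089870e-02 1.1011756e-01]
```

Emit:
{"name": "apply_moves", "arguments": {
  "increments": [
    [-0.001, 0.04, 0, 0],
    [-0.001, 0.05, 0.03, 0],
    [-0.001, 0.05, 0.07, 0],
    [-0.001, 0.05, 0.1, 0],
    [-0.001, 0.05, 0.109, 0],
    [-0.001, 0.054, 0.109, 0],
    [-0.001, 0.06, 0.109, 0],
    [-0.001, 0.066, 0.109, 0],
    [-0.001, 0.0695, 0.109, 0],
    [-0.001, 0.07, 0.109, 0]
  ]
}}

```text
clock: 9.63
position: [0.5857, -0.1968, 0.119]
tool_rot: [0.406, 0.914, 0.0, 0.002]
wrist_force: [-0.3, 0.2, -0.5]
width: 0.03
finger_force: 0.0
```

Emit:
{"name": "apply_moves", "arguments": {
  "increments": [
    [0, 0, 0, 0],
    [0, -0.006, 0, 0],
    [0, -0.006, -0.035, 0],
    [0, -0.006, -0.075, 0],
    [0, -0.01, -0.11, 0],
    [0, -0.05, -0.11, 0],
    [0, -0.07, -0.11, 0],
    [0, -0.07, -0.11, 0]
  ]
}}

```text
clock: 10.3
position: [0.529, -0.2464, 0.2283]
tool_rot: [0.407, 0.913, -0.001, 0.0]
wrist_force: [-0.3, 0.0, 0.2]
width: 0.0296
finger_force: 0.0
```

Emit:
{"name": "apply_moves", "arguments": {
  "increments": [
    [0, 0, 0, 0],
    [0, 0, 0, 0],
    [0, 0, 0, 0],
    [0, 0, 0, 0],
    [0, 0, 0, 0],
    [0, 0, 0, 0],
    [0, 0, 0, 0],
    [0, 0, 0, 0],
    [0, 0, 0, 0],
    [0, 0, 0, 0]
  ]
}}

```text
clock: 11.13
position: [0.532, -0.2439, 0.227]
tool_rot: [0.406, 0.914, 0.0, -0.0]
wrist_force: [0.1, -0.6, 1.5]
width: 0.03
finger_force: 0.0
```

```bash
cat >> h.py <<'E'
def tilt2(fn):
    "tilt per column, scaled between the two stops (scene0 low-left, s5 low-right)"
    def t(f):
        g=cv2.cvtColor(cv2.imread(f'pics/{f}.png'),cv2.COLOR_BGR2HSV)[:,:,1].astype(float);r=[]
        for u in C:
            c=g[268:298,u];k=np.argmax(c>110);r.append(267+k+(110-c[k-1])/(c[k]-c[k-1]))
        return np.array(r)
    C=np.r_[326:341,358:372];a,b,x=t('scene0'),t('s5'),t(fn);v=-.16+.32*(x-a)/(b-a)
    return np.round([np.median(v),np.percentile(v,20),np.percentile(v,80)],4)
E
python3 - <<'E'
from h import *
o=monitor.get_obs();print(o['position'],o['clock'])
grab('scene','s8.png');grab('wrist','w8.png')
for f in('s6','s7','s8'):print(f,tilt2(f))
E
```

```text
[ 0.53201718 -0.24392525  0.22699934] 11.1333
s6 [0.0548 0.0544 0.0555]
s7 [0.0547 0.0543 0.0552]
s8 [ 0.0003 -0.0008  0.0016]
```

The tilt is about 0.0003 rad by the rim fit. I'll take one closer, more frontal look at the pointer and index mark as an independent check.

Emit:
{"name": "apply_moves", "arguments": {
  "increments": [
    [0.02, 0.01, 0, 0],
    [0.04, 0.027, 0, 0],
    [0.04, 0.027, 0.03, 0],
    [0.04, 0.027, 0.065, 0],
    [0.04, 0.027, 0.09, 0],
    [0.04, 0.027, 0.09, 0],
    [0.04, 0.027, 0.09, 0],
    [0.04, 0.027, 0.09, 0]
  ]
}}

```text
clock: 11.9
position: [0.5263, -0.1967, 0.1386]
tool_rot: [0.406, 0.914, 0.0, 0.001]
wrist_force: [-0.1, 0.0, 0.5]
width: 0.03
finger_force: 0.0
```

```bash
python3 - <<'E'
from h import *
o=monitor.get_obs();print(o['position'],o['clock'])
grab('wrist','w9.png');grab('scene','s9.png');grab('top','t9.png')
print(tilt2('s9'))
im=cv2.imread('pics/w9.png');a=cv2.resize(im[200:420,20:240],(590,590),interpolation=cv2.INTER_CUBIC)
b=cv2.imread('pics/s9.png')[175:335,215:415];b=cv2.resize(b,(205,164));c=np.zeros((590,800,3),np.uint8);c[:,:590]=a;c[:164,595:]=b
t=cv2.resize(cv2.imread('pics/t9.png')[140:300,230:420],(205,173));c[180:353,595:]=t
w=cv2.resize(im,(205,154));c[370:524,595:]=w
cv2.imwrite('pics/c9.png',c)
E
```

```text
[ 0.52628298 -0.19671999  0.1385545 ] 11.9
[ 0.0001 -0.0011  0.0014]
```

View pics/c9.png

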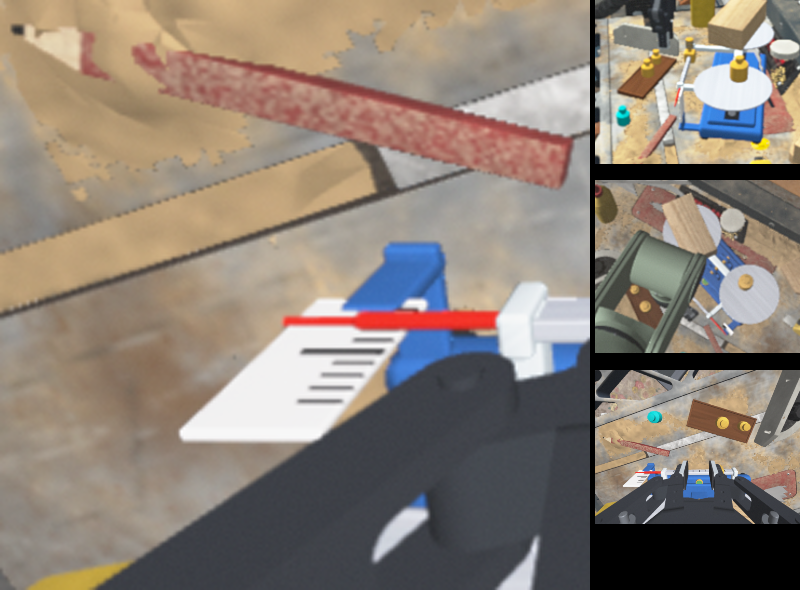

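The close view shows the pointer at crop (300,321), just under the thick mark at (345,351). That offset is the parallax I'd expect from looking steeply down with the pointer in front of the plate. The insets show the weight upright on the pan, the block on its pan and the other weights in the tray. Both calibration stops are certain, with load differences of about 62 g and 138 g against the 29 g limit, so the measured 0.0001 rad stands. I'll retract and hand in.

Emit:
{"name": "apply_moves", "arguments": {
  "increments": [
    [0, 0, -0.03, 0],
    [0, 0, -0.07, 0],
    [0, 0, -0.1, 0],
    [0, 0, -0.1, 0],
    [0, 0, -0.1, 0],
    [0, 0, -0.1, 0]
  ]
}}

```text
clock: 12.55
position: [0.5249, -0.1961, 0.2373]
tool_rot: [0.406, 0.914, 0.0, 0.0]
wrist_force: [0.3, 0.8, -0.5]
width: 0.0301
finger_force: 0.0
```

```bash
python3 - <<'E'
from h import *
grab('scene','s10.png');print(tilt2('s10'),monitor.get_obs()['clock']);print(job_done())
E
```

```text
[ 0.0002 -0.0011  0.0015] 12.6
the job is handed in; nothing more can be done
None
```

I handed the job in at 12.6 s with the beam level to about 0.0002 rad (rim measurement; the angled pointer view couldn't confirm the mark directly): the 200 g weight is upright on the right pan, the poise is at about 13 mm (block roughly 210 g), and the 50 g and 100 g are still in the tray.

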